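# Unbolt and open the stamp locker

### The job

Open the grey stamp locker on the ship's desk: press its red spring catch down with one fingertip and hold it there while the other fingertip draws the bolt by its thumb tab all the way back, towards the locker's front, to the stop; then let the catch spring up again and, with a fingertip, push the green sliding cover to the locker's left until it is fully open. Leave the rubber stamp and everything else on the desk where it stands.

Things in the scene. Friction and masses are not known exactly. Their poses are not given: they have to be found in the camera images.
- locker: Grey steel stamp locker bolted to the desk, 230 (x) x 360 (y) x 85 mm high. Origin: centre of its underside; x points from its front (robot side) to its back, y to its left. Bolt and catch lie on the flat front deck; behind it the grey-green sliding cover closes the right-hand half, and the left-hand half is a bare deck on to which the cover slides.
- bolt: The bolt, by its thumb tab, an upright steel plate with black top edge: 5 mm thick (locker x), 32 mm wide (y), rising 34 mm. Origin: middle of its top edge, 131 mm above the desk. Moves only along the locker's x, towards its front (-x) to draw the bolt; push on its back face. Its left side has a lug, 4 to 14 mm below the top and ending 28 mm left of the middle, that sits in the catch's comb.
- strap_top (a point): Middle of the top of the steel guide strap behind the tab, 100 mm above the desk: the highest thing in the finger space behind the tab. With the bolt shot this space is 63 mm long, from the tab's back face to the front of the cover (111 mm high), and the two straps and the keeper in it stay below 101 mm.
- catch: Red sprung pressing plate of the safety catch, flat, 94 mm along the locker's x, 36 mm wide (y). Origin: middle of its upper face, 114 mm above the desk when up, 45 mm left of the tab's middle. It moves only straight down. Its comb of red teeth, 8 mm tall, stands 18 to 25 mm right of this point; the rest is free for a fingertip, which may slide along it.
- catch_travel (a joint): How far the catch is pressed down, m: 0 up, 0.010 at its stop. The spring takes about 4.5 N to start and 9.5 N fully down. From 0.0055 on the bolt can move; let go, the catch springs up and its comb holds the bolt, in steps of about 11 mm. With the bolt drawn to its stop the catch springs up fully.
- bolt_travel (a joint): How far the bolt is drawn, m: 0 shot (through the brass keeper on the cover), 0.034 at its stop, fully drawn. It slides with about 2 N and stays where it is left. With the catch up it has only about 2 mm of play. The cover is free only once the bolt is drawn by more than about 0.028.
- cover_end (a point): Middle of the right-hand end face of the sliding cover (black strip), 99 mm above the desk: the face to push, looking to the locker's -y. The cover is a grey-green pan 107 (x) x 150 mm (y), its top 111 mm and its lower edge 87 mm above the desk. The face lies 13 mm inside the locker's right-hand side (85 mm high); beyond it the space is free.
- cover: The grey-green sliding cover. Origin: middle of its lower front edge, 87 mm above the desk, in line with the bolt; axes as the locker's. The brass keeper for the bolt stands 12 mm out from its front.
- cover_travel (a joint): How far the cover is open, m: 0 shut, 0.125 fully open at its stop, having moved to the locker's left (+y). It slides with about 3 N and stays where it is left.
- office_stamp: loose rubber stamp with a round wooden knob, 42 x 24 mm, 61 mm tall, standing on the locker's front deck to the left of the catch; origin centre of its underside
- mug: Bystander: white mug, 78 mm across, 88 mm tall, loose on the desk. Origin: centre of its underside.
- pen_pot: Bystander: dark steel pen pot, 72 mm across, 95 mm tall, loose on the desk. Origin: centre of its underside.
- stapler: Bystander: stapler, about 135 x 36 x 55 mm, loose on the desk. Origin: centre of its underside.
- tape_dispenser: Bystander: black tape dispenser, 120 x 50 x 74 mm, loose on the desk. Origin: centre of its underside.
- ink_pad: Bystander: flat ink pad, black and red, 75 x 115 x 16 mm, loose on the desk. Origin: centre of its underside.
- hole_punch: Bystander: hole punch, about 105 x 110 x 60 mm, loose on the desk. Origin: centre of its underside.

How it is judged:
By the outcome, as a careful person would: the job done as asked, in the order asked, and still so for the second after the job is handed in, with the robot touching nothing.
It also fails if it takes over 54 s, if anything falls off the work surface, if the arm or the gripper's body presses on something with over 40 N, if the wrist force passes 120 N, or if a joint passes its speed limit or range.

### The arm

A 7-joint arm with a two-finger parallel gripper is mounted at the origin on the work surface. World frame = base frame: x ahead of the robot, y to its left, z up, the work surface at z = 0. Lengths are in m, angles in rad, forces in N, time in s.
With the tool pointing down it reaches from about 0.425 to 0.875 m from the base axis. Payload 4.7 kg.
Tool frame: the origin (TCP) lies at the very end of the fingers, on their centre line; the grasp point (between the pads) lies 19 mm behind it; z points along the fingers, y is the line along which they close (so a half turn about z gives the same grasp; the last joint's range is limited). The gripper opens to 87 mm and grips with 3 to 60 N. Pads are 19 mm wide; open, the fingers measure 117 mm over their backs; the gripper's body (75 mm by 190 mm) begins 51 mm behind the grasp point.
Start: joints at [-1.329, 0.321, -0.07, 1.45, 0.023, 1.371, -0.057], TCP at [0.147, 0.633, 0.223] pointing down, gripper open.
Joint ranges: [-2.86, 2.86], [-0.3, 2.09], [-1.38, 1.24], [0.06, 2.45], [-1.56, 4.7], [0.09, 2.05], [-2.69, 2.69]. Speed limits (rad/s): [2.57, 2.57, 3.14, 3.14, 3.14, 3.14, 3.14].

### API

Orientations are given as a rotation vector (axis times angle).
In Python, from bench import ctrl, imaging, ticket gives the robot as it stands.
- The arm moves only by the tool jog_arm, never from a script. Its argument "rows" is text: rows parted by semicolons, each of 7 numbers parted by spaces: the shift along the tool's x, y, z in cm, then the turn, a rotation vector about the tool's x, y, z in rad, then the closure, from -1 (fully open) to 1 (shut), so that 0 is half open. A call has 1 to 5 rows; each row shifts and turns the commanded pose from where the row before left it, along the tool's axes as they then stand; what a row does not reach is not made up. A row lasts 1/8 s, in which the tool goes at most 62.5 mm and 10.7 degrees, less where a joint would pass 70% of its speed; a pose out of reach is approached as far as the arm can. A call with a gripper value outside its range is refused whole. The fingers move at their own pace and stop on an object; "force" is the grip in N (left out, the last holds). Time passes only in rows, so rows that do not move let the fingers close. It gives the time, the measured TCP pose, the force, the opening and the grip force at its end, in the units of the state.
- ctrl.get_state(): the state, without advancing time (a new reading comes with each control period).
- imaging.get_image(name): name is "side" or "top" or "wrist"; returns a dict with "img" (420x560x3 uint8, blue, green, red), "vertical_fov" (degrees; the focal length in pixels is half the picture's height over the tangent of half this angle, whatever the lens; pixels are square), "cx", "cy" (the principal point, pixels), "k1" (the pictures are not rectified: a ray, as slopes to the right and down, at radius r is drawn at 1 + k1 r^2 times it, then the intrinsics apply), "origin" and "orientation" of the camera in the world. Camera axes: x right, y down, z forward; pixel columns grow to the right and rows downward; lengths in m; the calibration is good to about 2 mm. A picture is of the moment at which its call begins. There is no depth.
- ticket.close_job(): hands the job in; it is judged then, once.
The state is a dict: "time": time; "joint_positions": joint angles; "qd": joint speeds; "joint_torque": joint torques, N m; "position": TCP position; "tool_rot": TCP orientation; "ft_force": force on the tool from outside, world axes, zero at the start; "torque": the same for the moment, N m; "grip_width": opening from 0.0 (shut) to 1.0 (fully open); "grip_force": force on a finger pad.
Only numpy, scipy, OpenCV 4.12 (cv2) and the standard library are available. Lean on these libraries where they do the work, as an engineer would, in place of code of your own. Each camera call takes 0.05 s, during which the arm holds its last target. There are 200 camera calls.

## Working session

There is one attempt and no reset: what is moved stays moved. The work goes in short steps, Python scripts to look and compute and a tool call to move; the robot and the scene stay as the last step left them, time stands still between calls to the robot, and variables do not carry over. Pictures are saved under pics/ and viewed, at most 10 in all, crops included, and the job is handed in when it is done.

Besides the shell and the picture viewer there is one more tool, called after "Emit:" as name(argument=value, ...) on one line, values as JSON. jog_arm: Moves the arm, as the interface text tells. Its arguments: {"type":"object","properties":{"rows":{"type":"string"},"force":{"type":"number"}},"required":["rows"]}

```bash
ls; mkdir -p pics; cat > h.py <<'E'
import numpy as np,cv2
from scipy.spatial.transform import Rotation as R
from bench import ctrl,imaging,ticket
def snap(n,f):
    d=imaging.get_image(n);cv2.imwrite(f'pics/{f}.png',d['img']);
    import pickle;pickle.dump(d,open(f'pics/{f}.pkl','wb'));return d
def load(f):
    import pickle;return pickle.load(open(f'pics/{f}.pkl','rb'))
def rot(d):
    o=np.array(d['orientation'],float);return o if o.shape==(3,3) else R.from_rotvec(o).as_matrix()
def foc(d): return d['img'].shape[0]/2/np.tan(np.radians(d['vertical_fov'])/2)
def ray(d,u,v):
    f=foc(d);p=np.array([(u-d['cx'])/f,(v-d['cy'])/f]);q=p.copy()
    for _ in range(30):q=p/(1+d['k1']*(q@q))
    r=rot(d)@np.array([*q,1]);return np.array(d['origin']),r
def atz(d,u,v,z):
    o,r=ray(d,u,v);return o+r*(z-o[2])/r[2]
def proj(d,P):
    c=(np.atleast_2d(P)-d['origin'])@rot(d);q=c[:,:2]/c[:,2:];q=q*(1+d['k1']*(q**2).sum(1,keepdims=True))
    return q*foc(d)+[d['cx'],d['cy']]
E
python3 - <<'E'
from h import *
print(ctrl.get_state())
for n in('top','side'):
    d=snap(n,n+'0');print(n,{k:v for k,v in d.items() if k!='img'})
    cv2.imwrite(f'pics/{n}0b.png',cv2.resize(d['img'],(800,600),interpolation=cv2.INTER_CUBIC))
E
```

```text
pics
{'time': 0.0, 'joint_positions': array([-1.32891731,  0.3218184 , -0.07007165,  1.45170126,  0.02255432,
        1.37078135, -0.05688101]), 'qd': array([-1.34021952e-04,  1.43089084e-03, -3.91335118e-05,  1.83898743e-03,
        1.04406130e-03, -2.18015068e-03, -6.57858841e-04]), 'joint_torque': array([ 5.13352497e-04, -4.91285312e+01, -4.03651586e-01, -3.12528241e+01,
       -6.38721278e-02,  4.38306481e-02,  1.87451633e-04]), 'position': array([0.14669327, 0.63265367, 0.2214512 ]), 'tool_rot': array([-3.56958437e-01, -3.12108464e+00,  3.00886692e-03]), 'ft_force': array([ 0.27511712, -1.13588804,  0.06442933]), 'torque': array([-0.02625448,  0.04892752, -0.0286324 ]), 'grip_force': 0.0, 'grip_width': 0.9987772003522615}
top {'vertical_fov': 42.80709598893678, 'cx': 282.5932533816513, 'cy': 210.51532451057193, 'k1': -0.09797832707897097, 'origin': array([0.29356509, 0.03809615, 1.50840601]), 'orientation': array([-2.14148849,  2.1866534 , -0.16080208])}
side {'vertical_fov': 54.489063075117436, 'cx': 270.17889640561737, 'cy': 208.0479818441873, 'k1': -0.11155744208242373, 'origin': array([0.39783792, 0.83469687, 0.76741284]), 'orientation': array([-0.08433503,  2.80944909, -1.31737893])}
```

View pics/top0b.png

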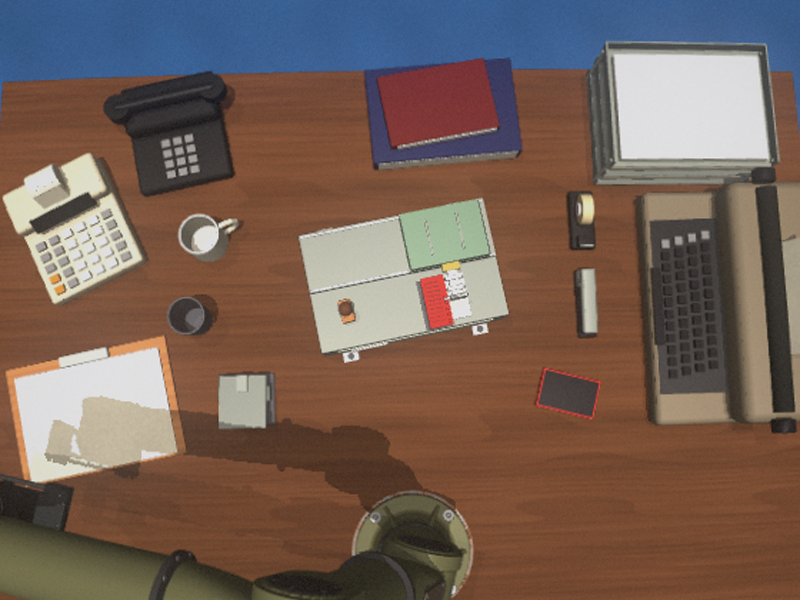

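View pics/side0b.png

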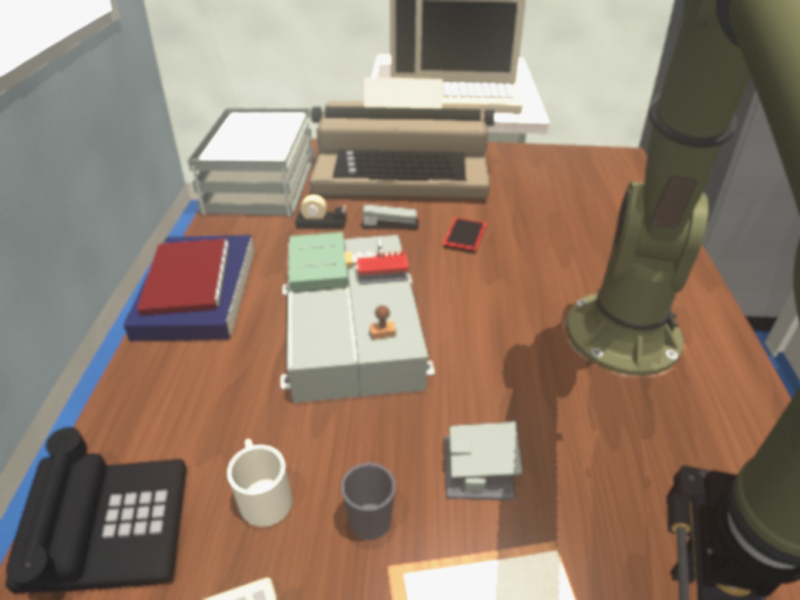

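The top view shows the locker at about (300–508, 200–355) of the 800-px view, with the catch red at (437,302) and the cover green at (445,235). The stamp is at (346,310). I'll enlarge this for accuracy.

```bash
python3 - <<'E'
from h import *
a=load('top0')['img'][135:255,205:365];cv2.imwrite('pics/topc.png',cv2.resize(a,None,fx=5,fy=5,interpolation=cv2.INTER_CUBIC))
E
```

```text
(no output)
```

View pics/topc.png

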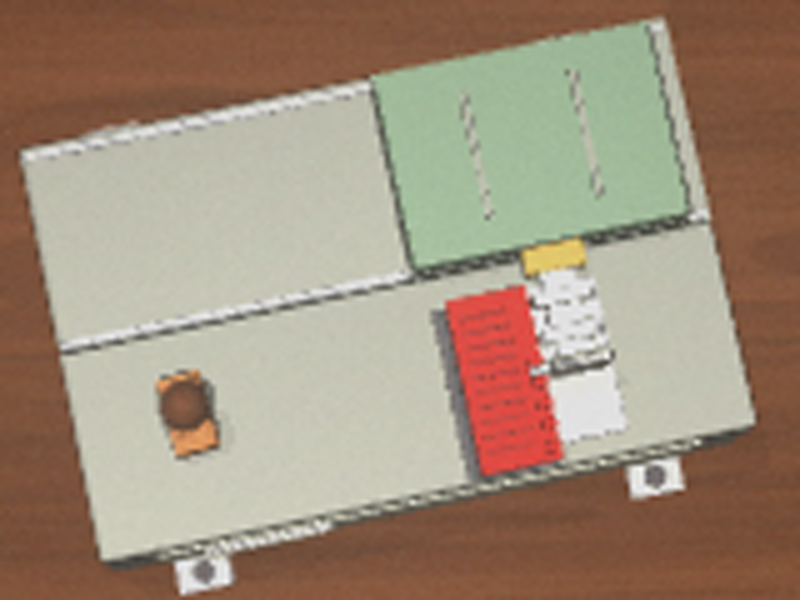

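The crop shows the catch corners at (446,300), (525,287), (563,460) and (483,476). The cover top corners are at (372,78), (650,25), (690,213) and (415,268). The deck's front corners are at (103,558) and (755,425), and the tab is at about (582,362).

```bash
python3 - <<'E'
from h import *
d=load('top0')
def P(x,y,z): return atz(d,205+(x+.5)/5-.5,135+(y+.5)/5-.5,z)
def show(n,L,z):
    p=np.array([P(*q,z) for q in L]);print(n,p[:,:2].round(4).tolist(),'mean',p.mean(0).round(4));return p
c=show('catch',[(446,300),(525,287),(563,460),(483,476)],.114)
k=show('cover',[(372,78),(650,25),(690,213),(415,268)],.111)
l=show('deck',[(103,558),(755,425),(712,222),(60,350)],.085)
t=show('tab',[(552,372),(612,357)],.131)
s=show('stamp',[(187,418)],.09)
ang=lambda a,b:np.degrees(np.arctan2(*(b-a)[[1,0]]))
# locker y axis direction angle
print(ang(c[1],c[0])-90,ang(c[2],c[3])-90,ang(c[2],c[1]),ang(c[3],c[0]),ang(k[1],k[0])-90,ang(k[2],k[3])-90,ang(k[2],k[1]),ang(k[3],k[0]),ang(l[1],l[0])-90,ang(l[2],l[3])-90,ang(t[1],t[0])-90)
# geometric fit: model in locker frame relative to catch centre: cover mean etc
th=np.radians(np.mean([ang(l[1],l[0])-90,ang(k[1],k[0])-90,ang(k[2],k[3])-90,ang(c[2],c[1]),ang(c[3],c[0])]))
Rm=np.array([[np.cos(th),-np.sin(th)],[np.sin(th),np.cos(th)]])
o=l[:2,:2].mean(0)
for n,p in(('catch',c),('cover',k),('tab',t),('deck',l),('stamp',s)):print(n,((p[:,:2]-o)@Rm).round(4).tolist(),((p[:,:2]-o)@Rm).mean(0).round(4))
print(np.degrees(th),o)
E
```

```text
catch [[0.5152, -0.0222], [0.5213, -0.0641], [0.4292, -0.0814], [0.4217, -0.0392]] mean [ 0.4718 -0.0517  0.114 ]
cover [[0.6365, 0.0143], [0.6633, -0.1358], [0.5601, -0.1535], [0.5331, -0.0063]] mean [ 0.5982 -0.0703  0.111 ]
deck [[0.3847, 0.1622], [0.4487, -0.1878], [0.5599, -0.1688], [0.4967, 0.1843]] mean [ 0.4725 -0.0025  0.085 ]
tab [[0.4736, -0.0756], [0.4808, -0.1071]] mean [ 0.4772 -0.0914  0.131 ]
stamp [[0.458, 0.1163]] mean [0.458  0.1163 0.09  ]
8.360103155778162 10.142072027984568 10.64380129896599 10.336937328660948 10.113888577850105 10.397369308187294 9.695807344725766 11.251957010003826 10.374395194869052 10.152173653414366 12.96767285311546
catch [[0.0952, -0.0269], [0.0937, -0.0693], [-0.0001, -0.0697], [0.0001, -0.0269]] [ 0.0472 -0.0482]
cover [[0.2211, -0.013], [0.2204, -0.1654], [0.1157, -0.1642], [0.1157, -0.0146]] [ 0.1682 -0.0893]
tab [[0.0446, -0.072], [0.0461, -0.1043]] [ 0.0454 -0.0882]
deck [[-0.0, 0.1779], [0.0, -0.1779], [0.1128, -0.1792], [0.1141, 0.1795]] [0.0567 0.0001]
stamp [[0.0639, 0.1196]] [0.0639 0.1196]
10.373278341706676 [ 0.41670069 -0.01281153]
```

Emit:
jog_arm(rows="0 0 0 0 0 -0.1362 0.29; 0 0 0 0 0 -0.1362 0.29; 0 0 0 0 0 -0.1362 0.29; -5.6 0 0 0 0 0 0.29; -5.6 0 0 0 0 0 0.29", force=30)

```text
time: 0.72
position: [0.2573, 0.6537, 0.2224]
tool_rot: [0.287, -3.128, 0.0]
ft_force: [0.4, 1.8, -0.1]
grip_width: 0.521
grip_force: 0.0
```

Emit:
jog_arm(rows="-5.6 -2 0 0 0 0 0.29; -5.6 -2 0 0 0 0 0.29; 0 -5.5 0 0 0 0 0.29; 0 -5.5 0 0 0 0 0.29; 0 -5.5 0 0 0 0 0.29")

```text
time: 1.35
position: [0.4044, 0.4698, 0.2216]
tool_rot: [0.283, -3.128, 0.002]
ft_force: [1.1, 0.4, 0.3]
grip_width: 0.352
grip_force: 0.0
```

Emit:
jog_arm(rows="0 -5.5 0 0 0 0 0.29; 0 -5.5 0 0 0 0 0.29; 0 -5.5 0 0 0 0 0.29; 0 -5.5 0 0 0 0 0.29; 0 -5.5 0 0 0 0 0.29")

```text
time: 1.98
position: [0.4534, 0.1994, 0.2223]
tool_rot: [0.284, -3.129, -0.0]
ft_force: [1.0, -0.1, 1.2]
grip_width: 0.353
grip_force: 0.0
```

Emit:
jog_arm(rows="0 -5.5 0 0 0 0 0.29; 0 -5.5 0 0 0 0 0.29; 0 -5.5 0 0 0 0 0.29; 0 0 0 0 0 0 0.29; 0 0 0 0 0 0 0.29")

```text
time: 2.6
position: [0.4829, 0.0395, 0.2223]
tool_rot: [0.283, -3.128, -0.001]
ft_force: [-0.3, 0.0, -0.0]
grip_width: 0.356
grip_force: 0.0
```

```bash
cat >> h.py <<'E'
TH=np.radians(10.37);RM=np.array([[np.cos(TH),-np.sin(TH)],[np.sin(TH),np.cos(TH)]]);O=np.array([.4167,-.0128])
def toF(p): return np.r_[(np.array(p)[:2]-O)@RM,p[2]]
def toW(q): return np.r_[O+RM@np.array(q)[:2],q[2]]
E
python3 - <<'E'
from h import *
s=ctrl.get_state();print(toF(s['position']))
d=snap('wrist','w0');cv2.imwrite('pics/w0b.png',cv2.resize(d['img'],(800,600),interpolation=cv2.INTER_CUBIC))
E
```

```text
[0.07449498 0.03957911 0.22226595]
```

View pics/w0b.png

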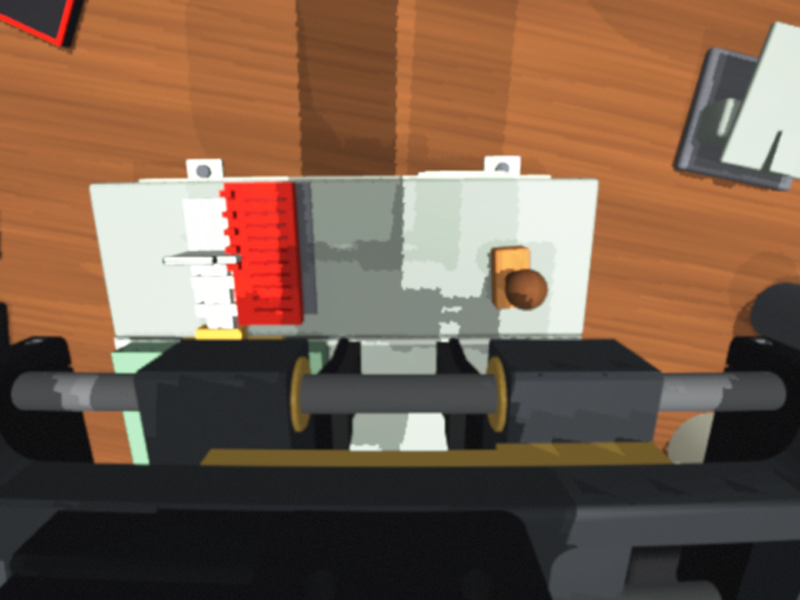

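The wrist view shows the tab's top edge running from (163,259) to (240,260), including the lug. The catch corners are at (229,183), (294,183), (301,323) and (238,323), and the deck's front corners are at (91,184) and (598,179).

```bash
python3 - <<'E'
from h import *
d=load('w0');print(toF(d['origin']))
g=lambda x,y,z:toF(atz(d,(x+.5)*.7-.5,(y+.5)*.7-.5,z)).round(4)[:2]
for n,x,y,z in [('tab r',164,259,.131),('tab l(lug)',240,261,.127),('cFR',229,183,.114),('cFL',294,183,.114),('cBL',301,323,.114),('cBR',238,323,.114),('dFR',91,184,.085),('dFL',598,179,.085),('dBR',115,337,.085),('dBL',582,334,.085),('stampB',511,250,.098)]:print(n,g(x,y,z))
a=cv2.resize(d['img'][100:250,50:250],None,fx=4,fy=4,interpolation=cv2.INTER_CUBIC);cv2.imwrite('pics/w0c.png',a)
E
```

```text
[0.00529731 0.03902787 0.38597506]
tab r [ 0.0453 -0.1059]
tab l(lug) [ 0.0474 -0.0598]
cFR [-0.0001 -0.0673]
cFL [ 0.0002 -0.0261]
cBL [ 0.0922 -0.027 ]
cBR [ 0.0922 -0.0703]
dFR [-0.0014 -0.1781]
dFL [-0.0034  0.1786]
dBR [ 0.113  -0.1798]
dBL [0.1106 0.1795]
stampB [0.0447 0.117 ]
```

View pics/w0c.png

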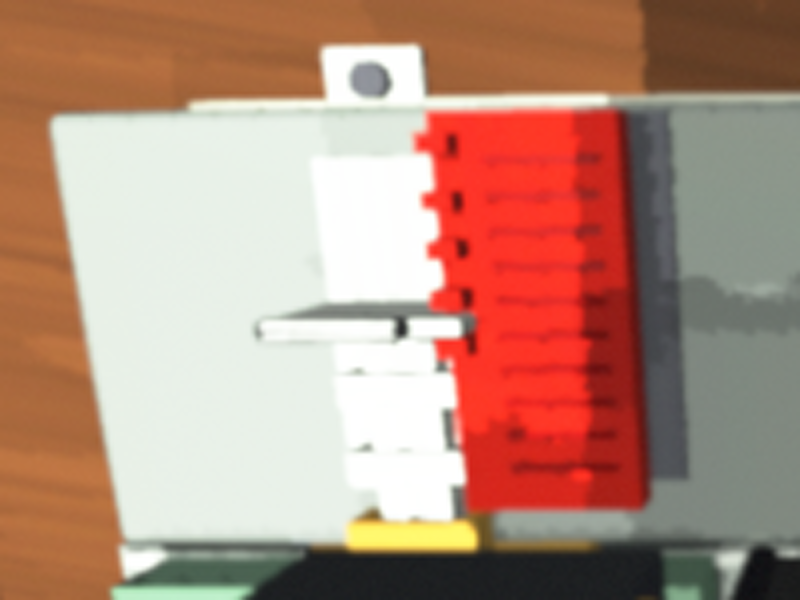

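Emit:
jog_arm(rows="-0.2 -5.3 0 0 0 0 0.29; -0.1 -5.3 0 0 0 0 0.29; 0 0 4 0 0 0 0.29; 0 0 4 0 0 0 0.29; 0 0 0 0 0 0 0.29")

```text
time: 3.28
position: [0.5027, -0.0629, 0.1397]
tool_rot: [0.287, -3.122, -0.001]
ft_force: [0.1, 0.6, 0.8]
grip_width: 0.352
grip_force: 0.0
```

Emit:
jog_arm(rows="0 0 1.2 0 0 0 0.29; 0 0 0.8 0 0 0 0.29; 0 0 0 0 0 0 0.29; 0 0 0 0 0 0 0.29")

```text
time: 3.78
position: [0.5056, -0.0647, 0.1232]
tool_rot: [-0.284, 3.128, 0.0]
ft_force: [0.3, -0.2, -0.3]
grip_width: 0.353
grip_force: 0.0
```

```bash
python3 - <<'E'
from h import *
s=ctrl.get_state();print(toF(s['position']),s['ft_force'])
d=snap('wrist','w1')
a=cv2.resize(d['img'][90:270,0:240],None,fx=10/3,fy=10/3,interpolation=cv2.INTER_CUBIC);cv2.imwrite('pics/w1c.png',a)
E
```

```text
[ 0.07812594 -0.06706143  0.12316136] [ 0.26328164 -0.17161709 -0.32485584]
```

View pics/w1c.png

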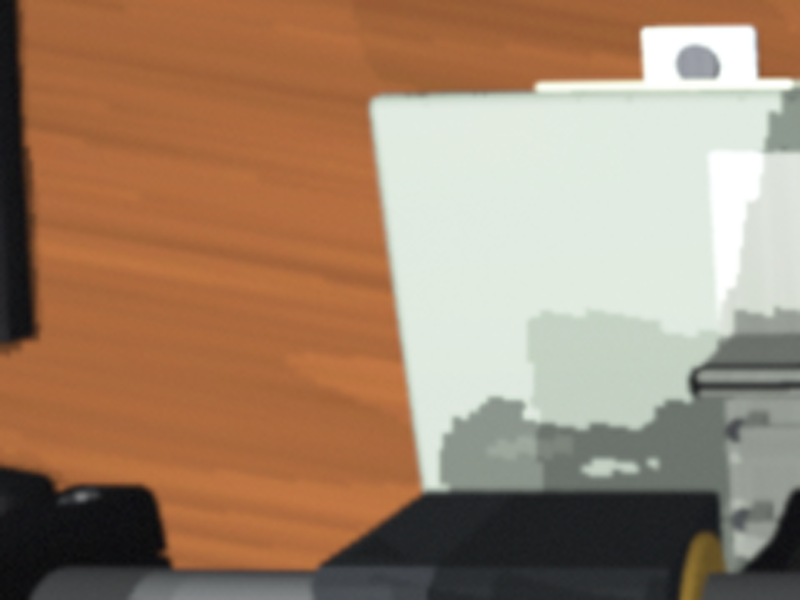

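The crop only caught the tab's right edge at about (692,380). The fingers are behind it, as planned. Next I press the catch.

Emit:
jog_arm(rows="0 0 0.7 0 0 0 0.29; 0 0 0.3 0 0 0 0.29; 0 0 0.2 0 0 0 0.29; 0 0 0 0 0 0 0.29")

```text
time: 4.32
position: [0.5055, -0.0647, 0.1111]
tool_rot: [-0.283, 3.128, 0.0]
ft_force: [-0.9, 0.3, 6.1]
grip_width: 0.351
grip_force: 3.0
```

Emit:
jog_arm(rows="0 0 0.2 0 0 0 0.29; 0 0 0.2 0 0 0 0.29; 0 0 0 0 0 0 0.29; 0 0 0 0 0 0 0.29")

```text
time: 4.82
position: [0.5055, -0.0647, 0.1075]
tool_rot: [-0.283, 3.128, 0.001]
ft_force: [-2.1, 1.1, 8.3]
grip_width: 0.358
grip_force: 3.8
```

Emit:
jog_arm(rows="0 0 0.15 0 0 0 0.29; 0.7 0 0 0 0 0 0.29; 0.7 0 0 0 0 0 0.29; 0.5 0 0 0 0 0 0.29; 0 0 0 0 0 0 0.29")

```text
time: 5.45
position: [0.49, -0.0677, 0.1075]
tool_rot: [-0.283, 3.121, 0.0]
ft_force: [2.8, 1.1, 6.4]
grip_width: 0.354
grip_force: 3.9
```

Emit:
jog_arm(rows="0.5 0 0 0 0 0 0.29; 0.5 0 0 0 0 0 0.29; 0 0 0 0 0 0 0.29")

```text
time: 5.82
position: [0.4809, -0.0694, 0.1077]
tool_rot: [-0.283, 3.119, 0.0]
ft_force: [5.2, 1.4, 7.4]
grip_width: 0.354
grip_force: 4.0
```

Emit:
jog_arm(rows="0 0 0.2 0 0 0 0.29; 0 0 0 0 0 0 0.29; 0.5 0 0 0 0 0 0.29; 0 0 0 0 0 0 0.29; 0 0 0 0 0 0 0.29")

```text
time: 6.45
position: [0.4766, -0.0702, 0.106]
tool_rot: [-0.283, 3.118, 0.0]
ft_force: [5.5, 2.3, 8.1]
grip_width: 0.356
grip_force: 4.5
```

```bash
python3 - <<'E'
from h import *
s=ctrl.get_state();print(toF(s['position']),RM.T@s['ft_force'][:2],s['ft_force'],R.from_rotvec(s['tool_rot']).as_matrix()[:,2])
d=snap('wrist','w2');print(toF(d['origin']))
a=cv2.resize(d['img'][90:270,180:420],None,fx=10/3,fy=10/3,interpolation=cv2.INTER_CUBIC);cv2.imwrite('pics/w2c.png',a)
E
```

```text
[ 0.04854982 -0.06725426  0.10598095] [5.78341115 1.32703646] [5.45007204 2.34639831 8.10405031] [ 0.01057827  0.00110096 -0.99994344]
[-0.0224259  -0.06756023  0.26888704]
```

View pics/w2c.png

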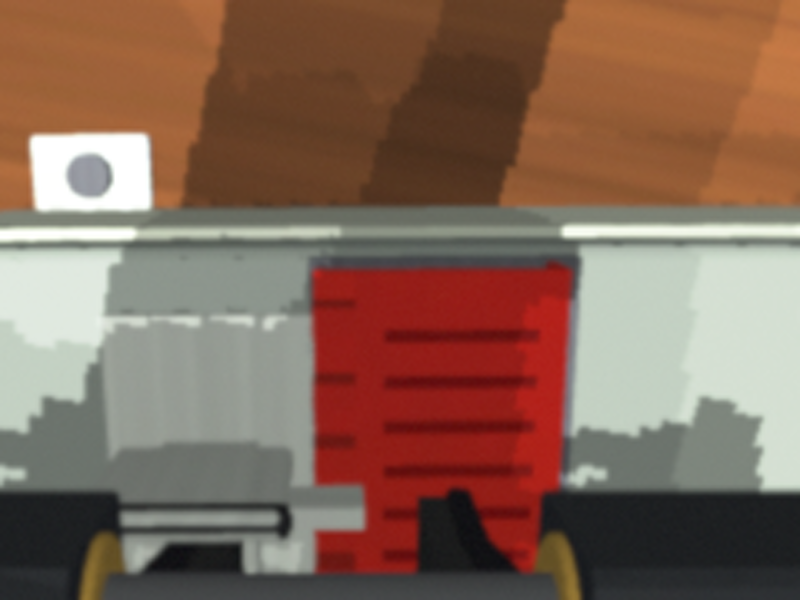

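Both fingertips are in place: the right one is on the catch at (450,530), and the left one is behind the tab at (205,550), with the tab's edge at y≈507–530. I'll keep drawing.

Emit:
jog_arm(rows="0.5 0 0.05 0 0 0 0.29; 0.5 0 0 0 0 0 0.29; 0 0 0 0 0 0 0.29; 0 0 0 0 0 0 0.29")

```text
time: 7.0
position: [0.467, -0.072, 0.1057]
tool_rot: [-0.283, 3.118, 0.0]
ft_force: [6.2, 1.6, 8.4]
grip_width: 0.356
grip_force: 4.6
```

```bash
python3 - <<'E'
from h import *
d=load('w2')
for y in (507,530):print(toF(atz(d,180+220*.3,90+y*.3,.131)))
s=ctrl.get_state();print(toF(s['position']),RM.T@s['ft_force'][:2],s['ft_force'][2])
d=snap('wrist','w3')
E
```

```text
[ 0.03187287 -0.08406313  0.131     ]
[ 0.03560271 -0.08417814  0.131     ]
[ 0.03881727 -0.06731586  0.1056537 ] [6.43426136 0.46782619] 8.391369018748112
```

Emit:
jog_arm(rows="0.5 0 0 0 0 0 0.29; 0.4 0 0 0 0 0 0.29; 0 0 0 0 0 0 0.29; 0 0 0 0 0 0 0.29")

```text
time: 7.55
position: [0.4582, -0.0737, 0.1056]
tool_rot: [-0.283, 3.117, 0.0]
ft_force: [4.6, 0.9, 8.8]
grip_width: 0.354
grip_force: 4.6
```

Emit:
jog_arm(rows="0.3 0 0 0 0 0 0.29; 0 0 0 0 0 0 0.29; 0 0 0 0 0 0 0.29")

```text
time: 7.92
position: [0.4554, -0.0742, 0.1056]
tool_rot: [-0.283, 3.117, -0.0]
ft_force: [5.8, 1.7, 8.9]
grip_width: 0.355
grip_force: 4.7
```

Emit:
jog_arm(rows="0.2 0 0 0 0 0 0.29; 0 0 0 0 0 0 0.29; 0 0 0 0 0 0 0.29")

```text
time: 8.3
position: [0.4547, -0.0744, 0.1058]
tool_rot: [-0.283, 3.114, -0.001]
ft_force: [9.3, 1.9, 6.4]
grip_width: 0.357
grip_force: 6.8
```

Emit:
jog_arm(rows="0.3 0 0 0 0 0 0.29; 0 0 0 0 0 0 0.29; 0 0 0 0 0 0 0.29")

```text
time: 8.68
position: [0.4546, -0.0744, 0.1063]
tool_rot: [-0.284, 3.108, -0.001]
ft_force: [15.8, 2.4, 0.2]
grip_width: 0.355
grip_force: 10.2
```

```bash
python3 - <<'E'
from h import *
s=ctrl.get_state();print(toF(s['position']),RM.T@s['ft_force'][:2],s['ft_force'][2])
E
```

```text
[ 0.02615874 -0.06736538  0.10632966] [15.99330797 -0.45010957] 0.22198233531770672
```

Emit:
jog_arm(rows="-0.4 0 0 0 0 0 0.29; 0 0 -0.7 0 0 0 0.29; 0 0 -0.8 0 0 0 0.29; -0.5 0 -1 0 0 0 0.29; 0 0 -4 0 0 0 0.29")

```text
time: 9.3
position: [0.4521, -0.0738, 0.1661]
tool_rot: [0.283, -3.123, 0.0]
ft_force: [0.5, -0.2, -0.2]
grip_width: 0.357
grip_force: 0.0
```

Emit:
jog_arm(rows="0 0 -2 0 0 0 0.6; 0 2 0 0 0 0 1; 0 4 0 0 0 0 1; 0 0 0 0 0 0 1; 0 0 0 0 0 0 1")

```text
time: 9.93
position: [0.443, -0.0156, 0.1874]
tool_rot: [0.283, -3.128, 0.001]
ft_force: [0.1, -0.3, 0.6]
grip_width: 0.013
grip_force: 0.0
```

```bash
python3 - <<'E'
from h import *
s=ctrl.get_state();print(toF(s['position']),s['ft_force'],s['tool_rot'],s['grip_width'])
d=snap('top','t1');snap('wrist','w4');a=cv2.resize(d['img'][135:255,205:365],None,fx=4,fy=4,interpolation=cv2.INTER_CUBIC)
b=cv2.resize(load('w4')['img'],(560,420));c=np.zeros((600,800,3),np.uint8)
c[:300,:400]=cv2.resize(d['img'][135:255,205:365],(400,300),interpolation=3);c[300:,:400]=cv2.resize(load('side0')['img'],(400,300))
e=snap('side','s1');c[300:,:400]=cv2.resize(e['img'][150:285,190:370],(400,300),interpolation=3)
c[:300,400:]=cv2.resize(load('w4')['img'],(400,300))
cv2.imwrite('pics/m1.png',c)
E
```

```text
[ 0.02536698 -0.00753903  0.18735236] [ 0.05154255 -0.28310939  0.63555764] [ 2.83479226e-01 -3.12812456e+00  8.64286934e-04] 0.013205399385746852
```

View pics/m1.png

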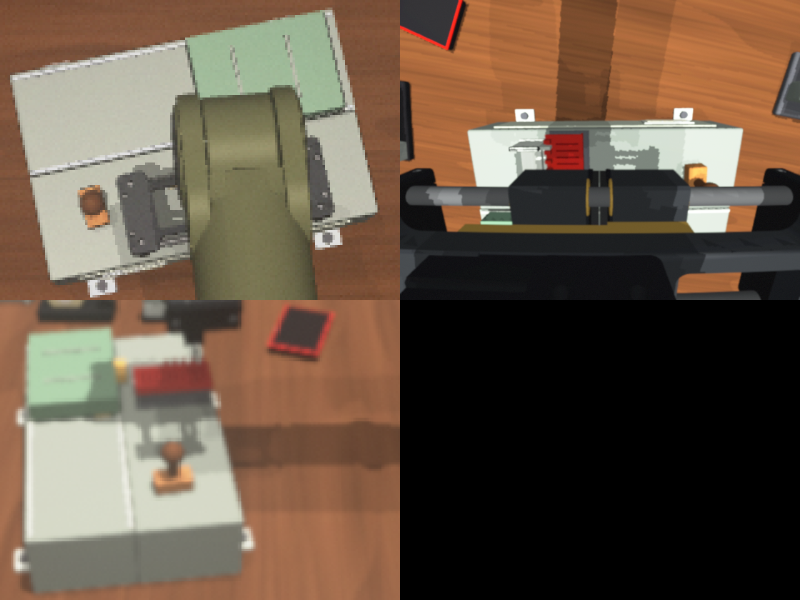

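The bolt's tab is drawn forward (wrist inset at about (530,147)), the catch is up, and the stamp hasn't moved. Next is the cover's right end face.

Emit:
jog_arm(rows="-3.6 -4.8 0 0 0 0 1; -3.6 -4.8 0 0 0 0 1; -3.6 -4.8 0 0 0 0 1; -3.6 -5.2 0 0 0 0 1; 0 0 0 0 0 0 1")

```text
time: 10.7
position: [0.6201, -0.1869, 0.1846]
tool_rot: [0.274, -3.125, 0.007]
ft_force: [0.2, 0.1, -0.1]
grip_width: 0.008
grip_force: 0.0
```

Emit:
jog_arm(rows="0 0 4 0 0 0 1; 0 0 4 0 0 0 1; 0 0 0.8 0 0 0 1; 0 0 0 0 0 0 1; 0 0 0 0 0 0 1")

```text
time: 11.32
position: [0.6208, -0.1818, 0.1018]
tool_rot: [-0.283, 3.125, -0.001]
ft_force: [0.6, -0.8, 0.6]
grip_width: 0.002
grip_force: 0.0
```

```bash
python3 - <<'E'
from h import *
s=ctrl.get_state();print(toF(s['position']),s['ft_force'],s['tool_rot'],s['grip_width'])
e=snap('side','s2');d=snap('wrist','w5')
c=np.zeros((600,800,3),np.uint8);c[:300,:400]=cv2.resize(e['img'][140:275,180:360],(400,300),interpolation=3)
c[300:,:400]=cv2.resize(d['img'],(400,300));w=load('w4')['img'];c[:300,400:]=cv2.resize(w[150:270,90:250],(400,300),interpolation=3)
c[300:,400:]=cv2.resize(e['img'][130:205,190:290],(400,300),interpolation=3)
cv2.imwrite('pics/m2.png',c)
E
```

```text
[ 0.17037102 -0.2029444   0.10182931] [ 0.61748588 -0.75559273  0.57709388] [-2.83411444e-01  3.12537009e+00 -1.17076452e-03] 0.0024443569058544366
```

View pics/m2.png

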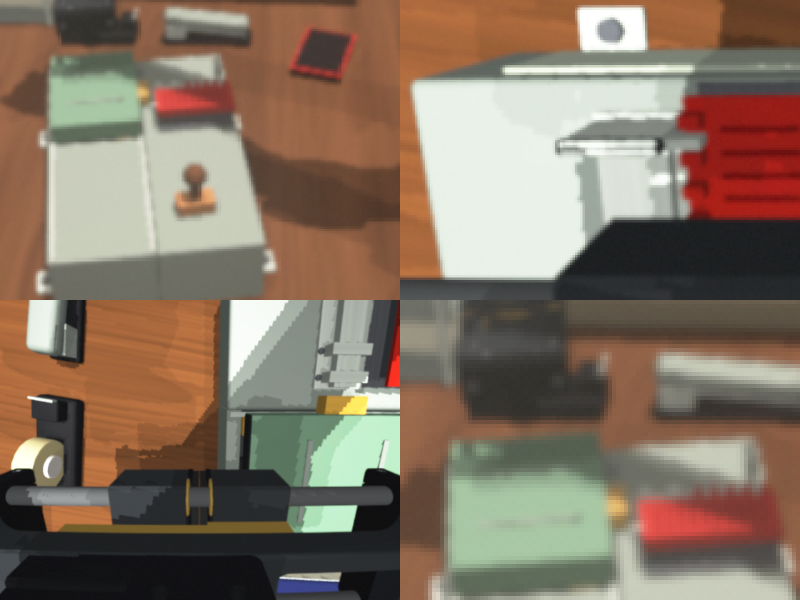

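The fingers are to the right of the cover's end strip (wrist inset, strip at (245,430)). The bolt tab is visible at its drawn position, and the catch is up. Next I push left.

Emit:
jog_arm(rows="0 1 0.5 0 0 0 1; 0 1 0 0 0 0 1; 0 1 0 0 0 0 1; 0 1 0 0 0 0 1; 0 0 0 0 0 0 1")

```text
time: 12.05
position: [0.6123, -0.1405, 0.0946]
tool_rot: [0.286, -3.128, -0.002]
ft_force: [-0.6, 0.5, -0.4]
grip_width: 0.003
grip_force: 0.0
```

```bash
python3 - <<'E'
from h import *
s=ctrl.get_state();print(toF(s['position']),RM.T@s['ft_force'][:2],s['ft_force'][2])
d=load('w4')
for y in(140,152):print(toF(atz(d,154,150+y*.4,.131)))
E
```

```text
[ 0.16941495 -0.16084625  0.0945788 ] [-0.52028836  0.6536556 ] -0.3854635556427511
[ 0.01025623 -0.10522534  0.131     ]
[ 0.01411296 -0.10564884  0.131     ]
```

Emit:
jog_arm(rows="0 1.2 0 0 0 0 1; 0 1.2 0 0 0 0 1; 0 1.2 0 0 0 0 1; 0 1.2 0 0 0 0 1; 0 1.2 0 0 0 0 1")

```text
time: 12.68
position: [0.6012, -0.0823, 0.0946]
tool_rot: [0.284, -3.128, -0.0]
ft_force: [-1.7, -4.4, 1.2]
grip_width: 0.005
grip_force: 1.7
```

Emit:
jog_arm(rows="0 1.2 0 0 0 0 1; 0 1 0 0 0 0 1; 0 0.7 0 0 0 0 1; 0 0 0 0 0 0 1; 0 0 0 0 0 0 1")

```text
time: 13.3
position: [0.5967, -0.0534, 0.0945]
tool_rot: [-0.284, 3.128, 0.002]
ft_force: [-0.0, -0.9, -0.1]
grip_width: 0.004
grip_force: 0.0
```

Emit:
jog_arm(rows="0 0.5 0 0 0 0 1; 0 0.5 0 0 0 0 1; 0 0.4 0 0 0 0 1; 0 0.3 0 0 0 0 1; 0 0 0 0 0 0 1")

```text
time: 13.92
position: [0.5933, -0.037, 0.0946]
tool_rot: [-0.285, 3.129, 0.001]
ft_force: [0.6, -0.7, -0.1]
grip_width: 0.006
grip_force: 0.5
```

Emit:
jog_arm(rows="0 0.3 0 0 0 0 1; 0 0 0 0 0 0 1; 0 0 0 0 0 0 1")

```text
time: 14.3
position: [0.5928, -0.0345, 0.0946]
tool_rot: [-0.284, 3.129, 0.001]
ft_force: [1.4, -1.6, -0.5]
grip_width: 0.002
grip_force: 0.6
```

Emit:
jog_arm(rows="0 0.3 0 0 0 0 1; 0 0.2 0 0 0 0 1; 0 0 0 0 0 0 1; 0 0 0 0 0 0 1")

```text
time: 14.8
position: [0.5919, -0.0299, 0.0946]
tool_rot: [-0.284, 3.129, 0.0]
ft_force: [1.8, -2.3, -0.5]
grip_width: 0.004
grip_force: 1.2
```

Emit:
jog_arm(rows="0 0.3 0 0 0 0 1; 0 0 0 0 0 0 1; 0 0 0 0 0 0 1")

```text
time: 15.18
position: [0.5919, -0.0299, 0.0947]
tool_rot: [-0.281, 3.128, -0.006]
ft_force: [2.5, -6.7, -1.7]
grip_width: 0.006
grip_force: 3.7
```

Emit:
jog_arm(rows="0 0.3 0 0 0 0 1; 0 0.2 0 0 0 0 1; 0 0 0 0 0 0 1; 0 0 0 0 0 0 1")

```text
time: 15.68
position: [0.5919, -0.0298, 0.0948]
tool_rot: [-0.276, 3.126, -0.015]
ft_force: [6.1, -13.6, -4.9]
grip_width: 0.008
grip_force: 7.7
```

Emit:
jog_arm(rows="0 -1.2 0 0 0 0 1; 0 -1.5 0 0 0 0 1; 0 0 -4 0 0 0 1; 0 0 -5 0 0 0 1; 0 0 -5 0 0 0 1")

```text
time: 16.3
position: [0.5949, -0.0481, 0.2359]
tool_rot: [0.285, -3.128, -0.002]
ft_force: [1.4, 0.6, 0.0]
grip_width: 0.005
grip_force: 0.0
```

Emit:
jog_arm(rows="0 -5 -3 0 0 0 1; 0 -5 0 0 0 0 1; 0 -5 0 0 0 0 1; 0 -5 0 0 0 0 1; 0 -5 0 0 0 0 1")

```text
time: 16.92
position: [0.6407, -0.2951, 0.2644]
tool_rot: [-0.286, 3.128, 0.003]
ft_force: [0.7, 0.8, 1.2]
grip_width: 0.006
grip_force: 0.0
```

Emit:
jog_arm(rows="0 0 0 0 0 0 1; 0 0 0 0 0 0 1")

```text
time: 17.18
position: [0.6404, -0.2936, 0.2641]
tool_rot: [0.284, -3.128, -0.003]
ft_force: [0.4, 0.1, 0.4]
grip_width: 0.005
grip_force: 0.0
```

```bash
python3 - <<'E'
from h import *
s=ctrl.get_state();print(toF(s['position']),s['ft_force'])
d=snap('top','t3');e=snap('side','s3')
c=np.zeros((600,800,3),np.uint8);c[:,:400]=0
c[:300,:400]=cv2.resize(d['img'][135:255,205:365],(400,300),interpolation=3);c[:300,400:]=cv2.resize(e['img'][140:290,180:380],(400,300),interpolation=3)
c[300:,:400]=cv2.resize(d['img'],(400,300));c[300:,400:]=cv2.resize(e['img'],(400,300))
cv2.imwrite('pics/m3.png',c)
E
```

```text
[ 0.16949662 -0.316523    0.26408645] [0.38599786 0.05339585 0.43052796]
```

View pics/m3.png

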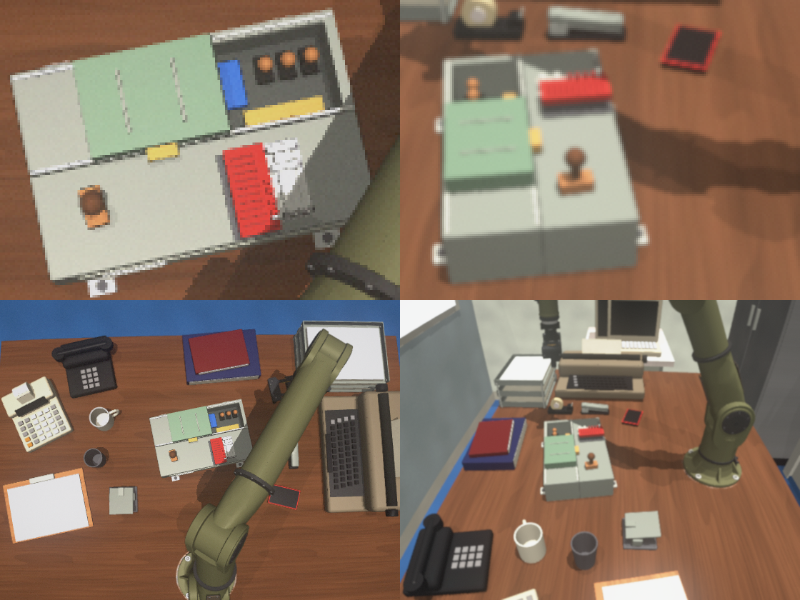

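The cover now spans (74–230, 35–155) in the top-left inset, a shift of about 125 mm. The locker is open, the stamp is at its original spot (93,205), and nothing is touching the robot.

```bash
python3 -c "
from h import *
print(ticket.close_job())"
```

```text
the job is handed in; nothing more can be done
None
```

The locker is open and the job is handed in: the bolt is drawn to its stop (about 34 mm), the catch has sprung back up, the cover is fully open (about 125 mm), and the stamp and the other desk items look unmoved in the final pictures.

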